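# Sort the tagged bearing housings and hold the light box's shutter half open

### The job

Two bearing housings stand on the bench, one tagged with a round disc and one with a narrow bar: seat each one flat in the nest whose label plate carries the same shape, and let go of it, while the light box's shutter stays shut. Then, with both nested, slide the sprung shutter open against its spring to half of its travel, where its leading edge is level with the black ribs on the rails, and finish while holding it still there for the exposure: do not let go at the end. Leave the other things on the bench where they are.

Things in the scene. Friction and masses are not known exactly. Their poses are not given: they have to be found in the camera images.
- round_housing_center (a point): dark cast-iron bearing housing: a square flange 60 x 60 x 10 mm at the bottom, on it a round upright boss of 42 mm diameter that ends 54 mm above the foot (grip it there), and on the boss's top a white-painted tag 4 mm thick, a round disc of 30 mm diameter. 0.25 to 0.45 kg. This point is on the boss's axis half-way up, 29 mm above its underside; z is up, x and y run along the flange's sides (it fits a nest at any of the four quarter turns)
- bar_housing_center (a point): dark cast-iron bearing housing: a square flange 60 x 60 x 10 mm at the bottom, on it a round upright boss of 42 mm diameter that ends 54 mm above the foot (grip it there), and on the boss's top a white-painted tag 4 mm thick, a narrow straight bar 40 x 9 mm. 0.25 to 0.45 kg. This point is on the boss's axis half-way up, 29 mm above its underside; z is up, x and y run along the flange's sides (it fits a nest at any of the four quarter turns)
- round_nest: fixed nest: a square pocket 68 x 68 mm inside a steel rim 8 mm thick (84 mm outside); pocket floor 4 mm and rim top 12 mm above the bench. A housing seated in it stands on the pocket floor, within the rim. Behind the pocket on its +x side is a low dark label plate 36 x 84 mm (10 mm high with its sign) that carries a raised white sign: a round disc of 30 mm diameter. Origin at the pocket's centre at bench height; x and y run along the pocket's sides
- bar_nest: fixed nest: a square pocket 68 x 68 mm inside a steel rim 8 mm thick (84 mm outside); pocket floor 4 mm and rim top 12 mm above the bench. A housing seated in it stands on the pocket floor, within the rim. Behind the pocket on its +x side is a low dark label plate 36 x 84 mm (10 mm high with its sign) that carries a raised white sign: a narrow straight bar 40 x 9 mm. Origin at the pocket's centre at bench height; x and y run along the pocket's sides
- light_box: fixed blue light box, 110 mm (its x) x 220 mm (its y), body 47 mm high, with two steel rails (tops 57 mm above the bench) along its y axis and a sliding shutter between them; a white light window in its top is covered while the shutter is shut. Origin at the centre of its underside, z up. The shutter opens along the box's +y axis
- half_mark (a point): point midway between the two small black ribs, 5 mm long, on the rail tops (57 mm above the bench, 24 mm along the box's +y from its origin): at half travel the shutter plate's leading (+y) edge is level with these ribs
- shutter (a joint): opening of the sprung shutter in m: 0 shut (where its spring holds it), 0.07 at the end stop, half travel 0.035. The spring pushes it shut with about 3 N when shut, 8 N at half travel and 13.5 N at the end stop, so it closes as soon as it is let go
- shutter_handle (a point): centre of the upright aluminium tab on the middle of the shutter plate by which it is slid: 14 mm thick along the box's y (the sliding direction), 34 mm wide along the box's x, 38 mm high (from 54 to 92 mm above the bench; this point is at 73 mm). It moves with the shutter; the dark steel plate is 76 mm (x) x 74 mm (y) x 4 mm, its top 54 mm above the bench, its leading edge 37 mm ahead of this point. x, y, z as the box's
- spacer_ring: bystander, leave it alone: small plain steel spacer ring, 32 mm across, 12 mm high, lying flat; origin at the centre of its underside
- bearing_ring: bystander, leave it alone: dark steel bearing race, 90 mm across, 22 mm high, lying flat; origin at the centre of its underside
- grease_jar: bystander, leave it alone: closed grey jar, 56 mm across, 65 mm tall; origin at the centre of its underside
- screwdriver: bystander, leave it alone: screwdriver with a black handle, lying on the bench; origin under its middle, its x axis runs along it from handle to tip
- spanner: bystander, leave it alone: steel spanner lying on the bench; origin under its middle, its x axis runs along it
- pulley: bystander, leave it alone: aluminium V-belt pulley with a hub, 64 mm across, 32 mm high, lying flat; origin at the centre of its underside
Not all that is in view belongs to the job. What is shaped like the part that bears round_housing_center but red is not meant. What is shaped like the bar_nest but turquoise is not meant.

How it is judged:
On the way:
1. both housings are seated flat, each in the nest with the same sign, let go of and at rest, with the shutter still shut (horizontal distance between round_housing_center and round_nest below 0.007 m and z of round_housing_center in the frame of round_nest between 0.03 and 0.036 m and angle between each of round_housing_center, bar_housing_center's own z axis and vertical below 0.06 rad and horizontal distance between bar_housing_center and bar_nest below 0.007 m and z of bar_housing_center in the frame of bar_nest between 0.03 and 0.036 m and contact force between each of round_housing, bar_housing and the arm below 0.1 N and contact force between each of round_housing, bar_housing and the fingers below 0.1 N and linear speed of each of round_housing, bar_housing below 0.02 m/s and value of joint shutter below 0.008 m), for 0.2 s.
At the end, for the whole second after the job is handed in: Each housing stands upright (within 0.06 rad) on the floor of the nest with its own sign, centred within 7 mm, untouched and at rest; the robot is touching the shutter with more than 2 N and holds it still (under 10 mm/s) at half travel, 35 mm open within 7 mm, through the last second (horizontal distance between round_housing_center and round_nest below 0.007 m and z of round_housing_center in the frame of round_nest between 0.03 and 0.036 m and angle between each of round_housing_center, bar_housing_center's own z axis and vertical below 0.06 rad and horizontal distance between bar_housing_center and bar_nest below 0.007 m and z of bar_housing_center in the frame of bar_nest between 0.03 and 0.036 m and contact force between each of round_housing, bar_housing and the arm below 0.1 N and contact force between each of round_housing, bar_housing and the fingers below 0.1 N and linear speed of each of round_housing, bar_housing below 0.02 m/s and value of joint shutter between 0.028 and 0.042 m and velocity of joint shutter between -0.01 and 0.01 m/s and (contact force between shutter and the fingers above 2 N or contact force between shutter and the arm above 2 N)); the arm keeps its last pose, push and grip.
It fails at once if a bystander is displaced by more than 30 mm (distance of any of spacer_ring, bearing_ring, grease_jar, screwdriver, spanner, pulley from where it was at the start of the episode above 0.03 m).
It fails at once if the shutter is opened past a fifth of its travel before both housings are in their nests (value of joint shutter above 0.014 m and not (horizontal distance between round_housing_center and round_nest below 0.007 m and z of round_housing_center in the frame of round_nest between 0.03 and 0.036 m and angle between each of round_housing_center, bar_housing_center's own z axis and vertical below 0.06 rad and horizontal distance between bar_housing_center and bar_nest below 0.007 m and z of bar_housing_center in the frame of bar_nest between 0.03 and 0.036 m)).
It also fails if it takes over 67 s, if anything falls off the work surface, if the arm or the gripper's body presses on something with over 40 N, if the wrist force passes 120 N, or if a joint passes its speed limit or range.

### The arm

A 6-joint arm with a two-finger parallel gripper is mounted at the origin on the work surface. World frame = base frame: x ahead of the robot, y to its left, z up, the work surface at z = 0. Lengths are in m, angles in rad, forces in N, time in s.
With the tool pointing down it reaches from about 0.25 to 0.775 m from the base axis. Payload 4 kg.
Tool frame: the origin (TCP) lies on the centre line of the jaws, within the pads' length; the fingertips stand ctrl.tcp_to_tips ahead of it and the grasp point (between the pads) lies 6 mm ahead of it (ctrl.tcp_to_tips is the distance from the TCP to the fingertips, in m); z points along the fingers, y is the direction in which the jaws open and shut (so a half turn about z gives the same grasp; the last joint's range is limited). The gripper opens to 94 mm and grips with 3 to 60 N. Pads are 16 mm wide; open, the fingers measure 119 mm over their backs; the gripper's body (75 mm by 177 mm) begins 78 mm behind the grasp point.
Start: joints at [-1.347, 0.087, 1.371, -0, 1.684, -0.103], TCP at [0.177, -0.521, 0.231] pointing down, gripper open.
Joint ranges: [-3.1, 3.1], [-0.76, 2.03], [0.27, 2.55], [-1.08, 4.22], [0.17, 2.65], [-2.57, 2.57]. Speed limits (rad/s): [2.79, 2.79, 3.14, 3.14, 3.14, 3.14].

### API

Orientations are given as a rotation vector (axis times angle).
In Python, from station import telemetry, cams, order, finder, ctrl gives the robot as it stands. The module is installed in compiled form; this text tells all that it offers.
- The arm moves only by the tool servo_tool, never from a script. Its arguments are lists of equal length, an entry for each row: "dp": the shift along the tool's x, y, z scaled (see below), a list of three; "angular": the turn, a rotation vector about the tool's x, y, z scaled (see below), a list of three. In form: {"dp": [[dx, dy, dz], ...], "angular": [[rx, ry, rz], ...]}. A call has 1 to 20 rows; each row is the pose to reach, as a shift and turn from the pose commanded when the call began, along the tool's axes at that moment, turning the shorter way round; what a row does not reach only later rows make up. The controller multiplies each number of a shift by 500 mm and each number of a turn by 2 pi rad. A row lasts 1/10 s, in which the tool goes at most 50 mm and 8.59 degrees, less where a joint would pass 70% of its speed; a pose out of reach is approached as far as the arm can. A call with a number of a shift or a turn outside -1 to 1 is refused whole. A call with a gripper value outside its range is refused whole. "hand" is the gripper's target within -1 to 1 (shut at 1, half-way at 0, fully open at -1), set as the call begins (left out, the last holds). The fingers move at their own pace and stop on an object; "newtons" is the grip in N (left out, the last holds). Time passes only in rows, so rows that repeat a pose let the fingers close. It gives the time, the measured TCP pose, the force and the opening at its end, in the units of the state.
- telemetry.get_obs(): the state, without advancing time (a new reading comes with each control period).
- cams.snapshot(name): name is "side" or "top"; returns (picture, depth): 420x560x3 uint8, red, green, blue; 420x560 float32, m along the optical axis (not along the pixel's ray), 0 where there is no reading.
- cams.camera_info(name): a dict with "fx", "fy", "cx", "cy" (pixels), "view" (4x4, takes a point from world to camera coordinates). Camera axes: x right, y up, looking along -z (the intrinsics and any distortion apply to the point x, -y, -z); pixel columns grow to the right and rows downward; lengths in m; the calibration is good to about 2 mm. A picture is of the moment at which its call begins. camera_info takes no time and is no camera call.
- order.hand_in(): hands the job in, once; it reports no verdict.
Trained networks look in the newest picture that a camera, given by its name, has taken for a name from the list of things; names that differ only in an ending like _2 or _b are one class to them, and where a whole thing is asked for, a point or a joint stands for the part that bears it (a point fixed in the world has none). Each returns a list of dicts, best first, with "score" (0 to 1); they miss things now and then, are a little off and sometimes report something else, mostly with a low value. They report only what shows in the picture. A call takes as long as a camera call. They do not tell look-alikes from the thing itself.
- finder.find_in(camera, thing): "extent" ([left, top, width, height] in pixels, round what is visible of it).
- finder.silhouettes(camera, thing): "mask" (420x560 bool, what is visible of it) and "extent" ([left, top, width, height] in pixels, round what is visible of it).
The state is a dict: "time": time; "qpos": joint angles; "joint_vel": joint speeds; "joint_efforts": joint torques, N m; "tool_pos": TCP position; "orientation": TCP orientation; "force": force on the tool from outside, world axes, zero at the start; "moment": the same for the moment, N m; "grip_width": opening from 0.0 (shut) to 1.0 (fully open).
Only numpy, scipy, OpenCV 4.12 (cv2) and the standard library are available. Lean on these libraries where they do the work, as an engineer would, in place of code of your own. Each camera call takes 0.05 s, during which the arm holds its last target. There are 200 camera calls.

## Working session

There is one attempt and no reset: what is moved stays moved. The work goes in short steps, Python scripts to look and compute and a tool call to move; the robot and the scene stay as the last step left them, time stands still between calls to the robot, and variables do not carry over. Pictures are saved under pics/ and viewed, about 8 in all and at most 12, crops included, and the job is handed in when it is done.

Besides the shell and the picture viewer there is one more tool, called after "Emit:" as name(argument=value, ...) on one line, values as JSON. servo_tool: Moves the arm, as the interface text tells. Shifts and turns lie within -1 to 1; 1 stands for 500 mm of shift or 2 pi rad of turn. Its arguments: {"type":"object","properties":{"dp":{"type":"array"},"angular":{"type":"array"},"hand":{"type":"number"},"newtons":{"type":"number"}},"required":["dp","angular"]}

```bash
mkdir -p pics
cat > h.py <<'E'
import numpy as np,cv2
from station import telemetry,cams,order,finder,ctrl
from scipy.spatial.transform import Rotation as R
def info(n):
    c=cams.camera_info(n); return c,np.array(c["view"])
def world(n,d,mask=None):
    c,V=info(n); v,u=np.mgrid[0:420,0:560]
    z=d; P=np.stack([(u-c["cx"])/c["fx"]*z,-(v-c["cy"])/c["fy"]*z,-z],-1)
    iv=np.linalg.inv(V); return P@iv[:3,:3].T+iv[:3,3]
def save(n,name,img): cv2.imwrite(f"pics/{name}.png",img[...,::-1])
E
python3 - <<'E'
from h import *
s=telemetry.get_obs(); print({k:np.round(v,3) for k,v in s.items()}, ctrl.tcp_to_tips)
for n in ["top","side"]:
    im,d=cams.snapshot(n); save(n,n+"0",im); np.save(n+"_d.npy",d); np.save(n+"_i.npy",im)
    W=world(n,d); print(n,cams.camera_info(n))
    for t in ["round_housing_center","bar_housing_center","round_nest","bar_nest","light_box","shutter_handle","shutter","spacer_ring","bearing_ring","grease_jar","screwdriver","spanner","pulley"]:
        for r in finder.silhouettes(n,t)[:4]:
            m=r["mask"]&(d>0)
            if m.sum()<5: continue
            p=W[m]; print(n,t,round(r["score"],2),r["extent"],np.round(np.median(p,0),3),"zmax",round(np.percentile(p[:,2],97),3))
E
```

```text
{'time': np.float64(0.0), 'qpos': array([-1.347,  0.088,  1.372,  0.   ,  1.684, -0.103]), 'joint_vel': array([ 0.   , -0.001, -0.   ,  0.001, -0.   , -0.   ]), 'joint_efforts': array([ 0.0000e+00, -3.4018e+01, -3.0243e+01,  7.2000e-02,  3.3000e-02,
       -0.0000e+00]), 'tool_pos': array([ 0.176, -0.52 ,  0.229]), 'orientation': array([-3.098, -0.511,  0.   ]), 'force': array([ 0.435, -0.408, -0.575]), 'moment': array([-0.031, -0.053,  0.043]), 'grip_width': np.float64(1.0)} 0.025
top {'fx': 542.8220044867204, 'fy': 542.8220044867204, 'cx': 282.24234489037576, 'cy': 204.07829464524636, 'view': array([[ 6.49562592e-03, -9.99976660e-01,  2.11809111e-03,
        -2.78385803e-02],
       [ 9.89541616e-01,  6.73304601e-03,  1.44090444e-01,
        -5.18526701e-01],
       [-1.44101342e-01,  1.15998168e-03,  9.89562256e-01,
        -1.52309377e+00],
       [ 0.00000000e+00,  0.00000000e+00,  0.00000000e+00,
         1.00000000e+00]])}
top round_housing_center 0.77 [293.1, 253.7, 28.5, 24.6] [ 0.344 -0.094  0.013] zmax 0.061
top round_housing_center 0.73 [290.3, 139.5, 26.7, 26.8] [ 0.666 
[... 2738 characters left out ...]
 0.83 [207.3, 160.2, 85.3, 66.6] [ 0.651 -0.015  0.047] zmax 0.077
side shutter_handle 0.64 [246.5, 164.9, 37.3, 24.1] [ 0.661 -0.077  0.054] zmax 0.092
side shutter 0.69 [247.7, 160.9, 31.5, 30.8] [ 0.663 -0.077  0.054] zmax 0.093
side spacer_ring 0.55 [294.9, 240.9, 6.8, 10.4] [0.442 0.009 0.01 ] zmax 0.013
side bearing_ring 0.78 [274.8, 154.0, 27.6, 19.7] [ 0.706 -0.226  0.018] zmax 0.023
side grease_jar 0.71 [150.6, 219.4, 26.2, 29.1] [0.706 0.243 0.046] zmax 0.066
side spanner 0.58 [232.5, 299.4, 25.8, 73.9] [0.35  0.282 0.006] zmax 0.01
side pulley 0.59 [377.6, 153.7, 20.6, 16.0] [ 0.482 -0.443  0.018] zmax 0.026
side pulley 0.3 [156.0, 250.9, 47.8, 45.7] [0.598 0.275 0.005] zmax 0.013
```

Run:
```python
import numpy as np,cv2
i=np.load("top_i.npy"); c=i[110:300,95:450]; cv2.imwrite("pics/topc.png",cv2.resize(c,None,fx=2.25,fy=2.25,interpolation=cv2.INTER_CUBIC)[...,::-1])
i=np.load("side_i.npy"); c=i[130:360,80:400]; cv2.imwrite("pics/sidec.png",cv2.resize(c,None,fx=2.5,fy=2.5,interpolation=cv2.INTER_CUBIC)[...,::-1])
```

```text
(no output)
```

View pics/topc.png

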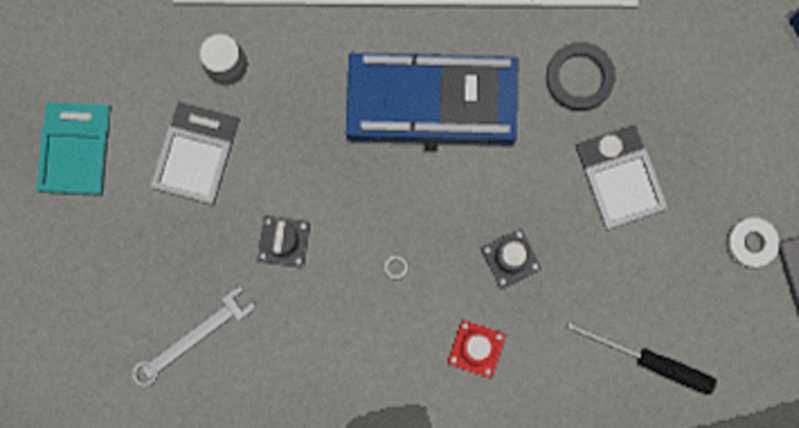

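View pics/sidec.png

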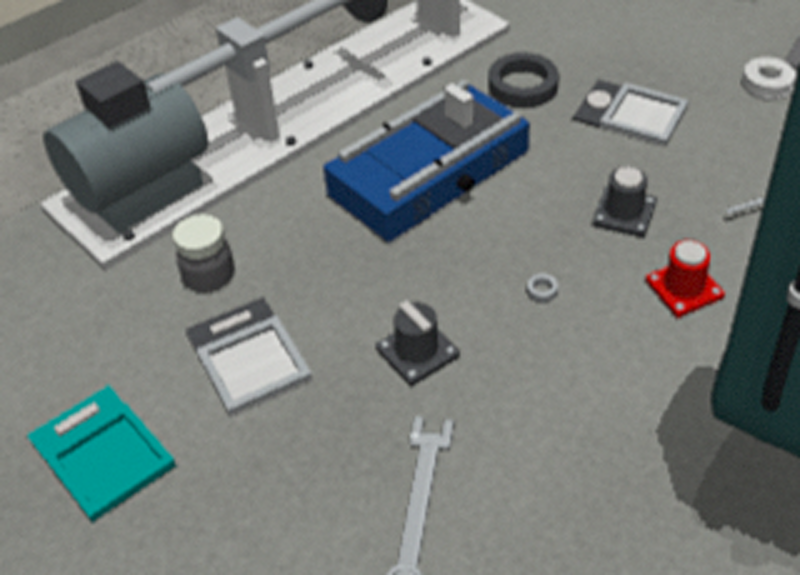

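```bash
cat >> h.py <<'E'
def ortho(n,im,c,z,half=0.07,s=0.0005):
    """rectified patch of plane z about c; column -> +x, row -> +y"""
    k,V=info(n); N=int(2*half/s); K=np.array([[k["fx"],0,k["cx"]],[0,k["fy"],k["cy"]],[0,0,1]])
    D=np.diag([1,-1,-1]); A=np.array([[s,0,c[0]-half],[0,s,c[1]-half],[0,0,z],[0,0,1]])
    H=K@D@V[:3]@A
    return cv2.warpPerspective(im,H,(N,N),flags=cv2.INTER_CUBIC|cv2.WARP_INVERSE_MAP)
def blob(mask,c,half=0.07,s=0.0005,amin=300):
    cs,_=cv2.findContours(mask.astype(np.uint8),cv2.RETR_EXTERNAL,cv2.CHAIN_APPROX_NONE)
    out=[]
    for q in cs:
        if cv2.contourArea(q)<amin: continue
        (x,y),(w,h),a=cv2.minAreaRect(q); f=lambda u,cc:round(float(cc-half+u*s),4)
        M=cv2.moments(q)
        out.append((f(x,c[0]),f(y,c[1]),round(w*s*1e3,1),round(h*s*1e3,1),round(a,1),'mom',f(M['m10']/M['m00'],c[0]),f(M['m01']/M['m00'],c[1])))
    return sorted(out,key=lambda o:-o[2]*o[3])[:4]
E
python3 - <<'E'
from h import *
T={"roundH":((.46,-.137),.058,.010),"barH":((.478,.155),.058,.010),"rN":((.572,-.284),.012,.004),"bN":((.599,.274),.012,.004),"handle":((.66,-.08),.092,.054)}
tiles=[]
for n in ["top","side"]:
    im=np.load(n+"_i.npy")
    for t,(c,z1,z2) in T.items():
        a=ortho(n,im,c,z1).mean(2); b=ortho(n,im,c,z2).mean(2); tiles.append(ortho(n,im,c,z1))
        if t[1:]!="N" : print(n,t,"tag",blob(a>155,c)); print("   flange",blob(b<85,c))
        else: print(n,t,"rim",blob(a>135,c)); print("   floor",blob(b>185,c))
cv2.imwrite("pics/ort.png",cv2.resize(np.vstack([np.hstack(tiles[:5]),np.hstack(tiles[5:])]),(800,320))[...,::-1])
E
```

```text
top roundH tag [(0.464, -0.1403, 28.5, 29.0, 90.0, 'mom', 0.4641, -0.1402)]
   flange [(0.4637, -0.1385, 61.3, 59.3, 27.6, 'mom', 0.4643, -0.1385)]
top barH tag [(0.4839, 0.1553, 8.7, 39.3, 82.3, 'mom', 0.4835, 0.1556), (0.4128, 0.2105, 5.8, 21.2, 33.7, 'mom', 0.4133, 0.2096)]
   flange [(0.4832, 0.1543, 61.9, 60.5, 83.4, 'mom', 0.4825, 0.1535)]
top rN rim [(0.5557, -0.2911, 85.9, 85.3, 19.0, 'mom', 0.5561, -0.2909), (0.612, -0.2702, 28.6, 29.3, 45.0, 'mom', 0.6122, -0.2705)]
   floor [(0.5554, -0.2903, 65.7, 65.6, 18.9, 'mom', 0.5555, -0.2901), (0.614, -0.2717, 24.5, 24.0, 90.0, 'mom', 0.6138, -0.2715)]
top bN rim [(0.5843, 0.2795, 86.3, 86.0, 75.1, 'mom', 0.584, 0.2795), (0.6415, 0.2626, 40.0, 10.4, 75.1, 'mom', 0.6415, 0.2629)]
   floor [(0.5833, 0.2787, 65.1, 65.3, 75.7, 'mom', 0.5835, 0.2787), (0.6432, 0.264, 35.1, 4.7, 74.3, 'mom', 0.6431, 0.2637)]
top handle tag [(0.7027, -0.075, 116.1, 7.2, 88.7, 'mom', 0.703, -0.0724), (0.6178, -0.0735, 116.0, 7.1, 88.8, 'mom', 0.618, -0.0741), (0.669, -0.0843, 13.5, 32.0, 90.0, 'mom', 0.6689, -0.0842)]
   flange [(0.6713, -0.078, 135.0, 103
[... 890 characters left out ...]
162, 0.3307), (0.564, 0.2158, 23.5, 41.0, 90.0, 'mom', 0.5633, 0.2108), (0.5334, 0.316, 36.1, 13.2, 74.6, 'mom', 0.5355, 0.3183)]
   floor [(0.587, 0.2771, 66.7, 62.7, 75.8, 'mom', 0.5873, 0.2768), (0.6482, 0.2595, 38.1, 6.4, 76.0, 'mom', 0.6482, 0.2593)]
side handle tag [(0.7258, -0.0803, 139.5, 7.5, 90.0, 'mom', 0.7263, -0.08), (0.6718, -0.0872, 25.1, 38.1, 58.7, 'mom', 0.6723, -0.088), (0.597, -0.0582, 95.5, 7.4, 88.6, 'mom', 0.597, -0.0565), (0.6811, -0.0412, 61.6, 8.8, 89.0, 'mom', 0.6814, -0.0403)]
   flange [(0.67, -0.0797, 83.1, 142.7, 4.6, 'mom', 0.6681, -0.0704), (0.6063, -0.073, 125.0, 32.5, 90.0, 'mom', 0.6053, -0.0702), (0.7175, -0.0178, 5.9, 18.9, 76.0, 'mom', 0.7176, -0.0179)]
```

View pics/ort.png

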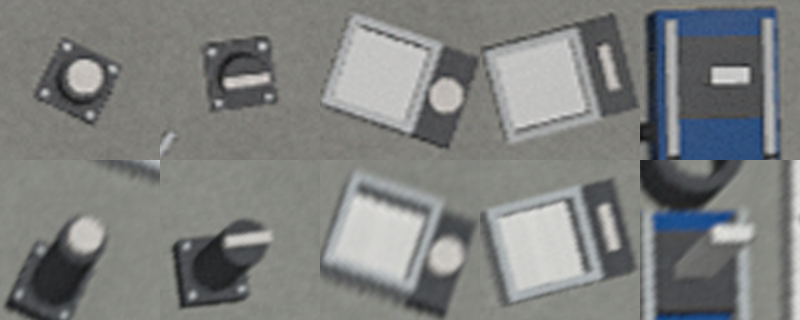

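```bash
cat >> h.py <<'E'
import json,os
def rot(y): return R.from_matrix([[np.cos(y),np.sin(y),0],[np.sin(y),-np.cos(y),0],[0,0,-1]])
def plan(*wps):
    """wps: (x,y,z,yaw_deg); the last becomes the commanded pose (assumes it is sent as printed)"""
    p,y=json.load(open("cmd.json")) if os.path.exists("cmd.json") else ([.177,-.521,.231],R.from_rotvec([-3.098,-.511,0]).as_matrix()[:,0].tolist())
    if isinstance(y,list): y=np.degrees(np.arctan2(y[1],y[0]))
    r0=rot(np.radians(y))
    for w in wps:
        d=np.round(r0.inv().apply(np.array(w[:3])-p)/.5,3); a=round(-(w[3]-y)/360,4); print(w,"dp",d.tolist(),"ang",[0,0,a])
    json.dump((( np.array(p)+r0.apply(d*.5)).tolist(), y-a*360),open("cmd.json","w"))
E
python3 -c "
from h import *
plan((.4645,-.140,.13,27.6),(.4645,-.140,.042,27.6))"
```

```text
(0.4645, -0.14, 0.13, 27.6) dp [0.789, -0.537, 0.202] ang [0, 0, np.float64(-0.0246)]
(0.4645, -0.14, 0.042, 27.6) dp [0.789, -0.537, 0.378] ang [0, 0, np.float64(-0.0246)]
```

Emit:
servo_tool(dp=[[0.789, -0.537, 0.202], [0.789, -0.537, 0.202], [0.789, -0.537, 0.202], [0.789, -0.537, 0.202], [0.789, -0.537, 0.202], [0.789, -0.537, 0.202], [0.789, -0.537, 0.202], [0.789, -0.537, 0.202], [0.789, -0.537, 0.202], [0.789, -0.537, 0.202], [0.789, -0.537, 0.202], [0.789, -0.537, 0.202], [0.789, -0.537, 0.202], [0.789, -0.537, 0.26], [0.789, -0.537, 0.32], [0.789, -0.537, 0.36], [0.789, -0.537, 0.378], [0.789, -0.537, 0.378], [0.789, -0.537, 0.378]], angular=[[0, 0, -0.0246], [0, 0, -0.0246], [0, 0, -0.0246], [0, 0, -0.0246], [0, 0, -0.0246], [0, 0, -0.0246], [0, 0, -0.0246], [0, 0, -0.0246], [0, 0, -0.0246], [0, 0, -0.0246], [0, 0, -0.0246], [0, 0, -0.0246], [0, 0, -0.0246], [0, 0, -0.0246], [0, 0, -0.0246], [0, 0, -0.0246], [0, 0, -0.0246], [0, 0, -0.0246], [0, 0, -0.0246]], hand=-1, newtons=40)

```text
time: 3.3
tool_pos: [0.4645, -0.141, 0.0427]
orientation: [3.05, 0.747, 0.002]
force: [0.8, 0.4, 0.2]
grip_width: 1.001
```

Close; then plan lift and carry.

Emit:
servo_tool(dp=[[0, 0, 0], [0, 0, 0], [0, 0, 0], [0, 0, 0], [0, 0, 0], [0, 0, 0], [0, 0, 0], [0, 0, 0], [0, 0, 0], [0, 0, 0]], angular=[[0, 0, 0], [0, 0, 0], [0, 0, 0], [0, 0, 0], [0, 0, 0], [0, 0, 0], [0, 0, 0], [0, 0, 0], [0, 0, 0], [0, 0, 0]], hand=1, newtons=40)

```text
time: 4.3
tool_pos: [0.4641, -0.1401, 0.0415]
orientation: [3.051, 0.749, 0.0]
force: [0.5, -1.0, -0.6]
grip_width: 0.44
```

```bash
python3 -c "
from h import *
s=telemetry.get_obs();print(s['tool_pos'],s['grip_width'],s['force'],s['time'])
plan((.4645,-.140,.092,27.6),(.5563,-.2915,.092,19),(.5563,-.2915,.064,19))"
```

```text
[ 0.46405538 -0.14007961  0.04146008] 0.4397032972125897 [ 0.50034349 -1.02141133 -0.5507892 ] 4.3
(0.4645, -0.14, 0.092, 27.6) dp [0.0, 0.0, -0.1] ang [0, 0, -0.0]
(0.5563, -0.2915, 0.092, 19) dp [0.023, 0.354, -0.1] ang [0, 0, 0.0239]
(0.5563, -0.2915, 0.064, 19) dp [0.023, 0.354, -0.044] ang [0, 0, 0.0239]
```

Emit:
servo_tool(dp=[[0, 0, -0.03], [0, 0, -0.07], [0, 0, -0.1], [0, 0, -0.1], [0.006, 0.09, -0.1], [0.012, 0.18, -0.1], [0.018, 0.27, -0.1], [0.023, 0.354, -0.1], [0.023, 0.354, -0.1], [0.023, 0.354, -0.07], [0.023, 0.354, -0.044], [0.023, 0.354, -0.044], [0.023, 0.354, -0.044]], angular=[[0, 0, 0], [0, 0, 0], [0, 0, 0], [0, 0, 0], [0, 0, 0.006], [0, 0, 0.012], [0, 0, 0.018], [0, 0, 0.0239], [0, 0, 0.0239], [0, 0, 0.0239], [0, 0, 0.0239], [0, 0, 0.0239], [0, 0, 0.0239]])

```text
time: 5.6
tool_pos: [0.5551, -0.29, 0.0622]
orientation: [-3.097, -0.519, 0.003]
force: [0.2, -0.1, -2.9]
grip_width: 0.44
```

Run:
```python
from h import *
s=telemetry.get_obs();print(s['tool_pos'],s['grip_width'],s['force'],s['time'])
t=[]
for n in ["top","side"]:
    im,d=cams.snapshot(n); np.save(n+"_i1.npy",im)
    t.append(cv2.resize(ortho(n,im,(.5563,-.2915),.012,.09),(400,400)))
cv2.imwrite("pics/n1.png",np.hstack(t)[...,::-1])
```

```text
[ 0.5550953  -0.2899878   0.06223955] 0.4401564315663925 [ 0.19513436 -0.13001659 -2.92917774] 5.6
```

View pics/n1.png

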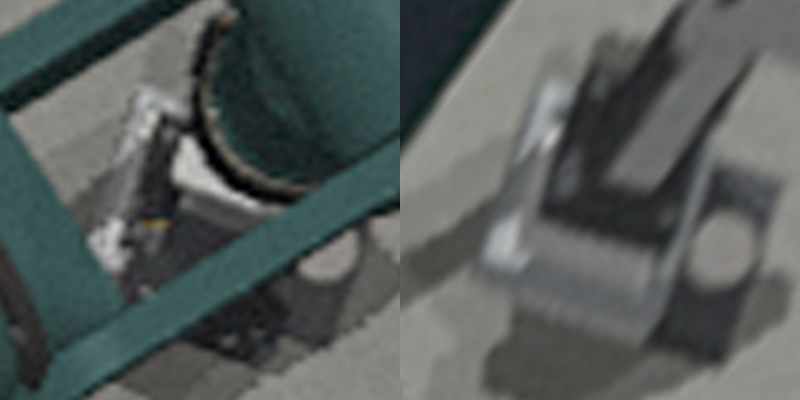

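```bash
python3 -c "
from h import *
plan((.5563,-.2915,.056,19),(.5563,-.2915,.046,19))"
```

```text
(0.5563, -0.2915, 0.056, 19) dp [-0.0, -0.0, 0.016] ang [0, 0, -0.0]
(0.5563, -0.2915, 0.046, 19) dp [-0.0, -0.0, 0.036] ang [0, 0, -0.0]
```

Emit:
servo_tool(dp=[[0, 0, 0.008], [0, 0, 0.016], [0, 0, 0.022], [0, 0, 0.028], [0, 0, 0.034], [0, 0, 0.036], [0, 0, 0.036], [0, 0, 0.036]], angular=[[0, 0, 0], [0, 0, 0], [0, 0, 0], [0, 0, 0], [0, 0, 0], [0, 0, 0], [0, 0, 0], [0, 0, 0]])

```text
time: 6.5
tool_pos: [0.5561, -0.2916, 0.0455]
orientation: [3.099, 0.518, -0.0]
force: [-0.7, -0.2, -2.1]
grip_width: 0.438
```

Emit:
servo_tool(dp=[[0, 0, 0], [0, 0, 0], [0, 0, 0], [0, 0, 0], [0, 0, 0], [0, 0, 0], [0, 0, -0.04], [0, 0, -0.1], [0, 0, -0.17], [0, 0, -0.22], [0, 0, -0.22]], angular=[[0, 0, 0], [0, 0, 0], [0, 0, 0], [0, 0, 0], [0, 0, 0], [0, 0, 0], [0, 0, 0], [0, 0, 0], [0, 0, 0], [0, 0, 0], [0, 0, 0]], hand=-1)

```text
time: 7.6
tool_pos: [0.5584, -0.2929, 0.161]
orientation: [3.092, 0.517, 0.012]
force: [-0.2, -0.1, 0.4]
grip_width: 0.996
```

```bash
python3 -c "
from h import *
plan((.5563,-.2915,.156,19))
plan((.4847,.1545,.13,-6.6),(.4847,.1545,.042,-6.6))"
```

```text
(0.5563, -0.2915, 0.156, 19) dp [-0.0, -0.0, -0.22] ang [0, 0, -0.0]
(0.4847, 0.1545, 0.13, -6.6) dp [0.154, -0.89, 0.052] ang [0, 0, 0.0711]
(0.4847, 0.1545, 0.042, -6.6) dp [0.154, -0.89, 0.228] ang [0, 0, 0.0711]
```

Emit:
servo_tool(dp=[[0.154, -0.89, 0.052], [0.154, -0.89, 0.052], [0.154, -0.89, 0.052], [0.154, -0.89, 0.052], [0.154, -0.89, 0.052], [0.154, -0.89, 0.052], [0.154, -0.89, 0.052], [0.154, -0.89, 0.052], [0.154, -0.89, 0.052], [0.154, -0.89, 0.052], [0.154, -0.89, 0.052], [0.154, -0.89, 0.052], [0.154, -0.89, 0.052], [0.154, -0.89, 0.11], [0.154, -0.89, 0.17], [0.154, -0.89, 0.21], [0.154, -0.89, 0.228], [0.154, -0.89, 0.228], [0.154, -0.89, 0.228]], angular=[[0, 0, 0.0711], [0, 0, 0.0711], [0, 0, 0.0711], [0, 0, 0.0711], [0, 0, 0.0711], [0, 0, 0.0711], [0, 0, 0.0711], [0, 0, 0.0711], [0, 0, 0.0711], [0, 0, 0.0711], [0, 0, 0.0711], [0, 0, 0.0711], [0, 0, 0.0711], [0, 0, 0.0711], [0, 0, 0.0711], [0, 0, 0.0711], [0, 0, 0.0711], [0, 0, 0.0711], [0, 0, 0.0711]])

```text
time: 9.5
tool_pos: [0.4852, 0.1538, 0.0424]
orientation: [-3.136, 0.183, -0.003]
force: [0.1, -0.2, 0.9]
grip_width: 1.002
```

Emit:
servo_tool(dp=[[0, 0, 0], [0, 0, 0], [0, 0, 0], [0, 0, 0], [0, 0, 0], [0, 0, 0], [0, 0, 0], [0, 0, 0], [0, 0, 0], [0, 0, 0]], angular=[[0, 0, 0], [0, 0, 0], [0, 0, 0], [0, 0, 0], [0, 0, 0], [0, 0, 0], [0, 0, 0], [0, 0, 0], [0, 0, 0], [0, 0, 0]], hand=1)

```text
time: 10.5
tool_pos: [0.4842, 0.1546, 0.0414]
orientation: [-3.136, 0.181, -0.0]
force: [0.1, 2.5, 0.6]
grip_width: 0.439
```

Run:
```python
from h import *
s=telemetry.get_obs();print(s['tool_pos'],s['grip_width'],s['force'],s['qpos'])
im,d=cams.snapshot("top"); c=(.5563,-.2915)
print("tag",blob(ortho("top",im,c,.062).mean(2)>170,c)); print("rim",blob(ortho("top",im,c,.012).mean(2)>135,c)); print("dark",blob(ortho("top",im,c,.014).mean(2)<85,c))
a=ortho("top",im,c,.062); cv2.imwrite("pics/n2.png",np.hstack([a,ortho("top",im,(.4847,.1545),.04)])[...,::-1])
plan((.4847,.1545,.092,-6.6),(.585,.278,.092,-14.6),(.585,.278,.064,-14.6),(.585,.278,.046,-14.6))
```

```text
[0.48423933 0.15458198 0.0414384 ] 0.4388989891057475 [0.10043029 2.51417104 0.56780575] [1.97107828e-01 1.13605091e-01 1.72998155e+00 5.04814067e-04
 1.29785826e+00 1.88329956e+00]
tag [(0.5477, -0.2819, 79.1, 79.2, 18.9, 'mom', 0.5479, -0.2815), (0.602, -0.263, 26.0, 25.5, 90.0, 'mom', 0.6021, -0.2626)]
rim [(0.5553, -0.2912, 86.5, 85.8, 18.9, 'mom', 0.5561, -0.2909), (0.6118, -0.271, 28.0, 30.0, 0.0, 'mom', 0.6121, -0.2705)]
dark [(0.5553, -0.2909, 59.1, 62.8, 16.5, 'mom', 0.5505, -0.2853), (0.6031, -0.2458, 34.3, 37.3, 19.9, 'mom', 0.6027, -0.2427), (0.6134, -0.2963, 26.6, 31.2, 3.3, 'mom', 0.6151, -0.2966)]
(0.4847, 0.1545, 0.092, -6.6) dp [0.0, -0.0, -0.1] ang [0, 0, -0.0]
(0.585, 0.278, 0.092, -14.6) dp [0.171, -0.269, -0.1] ang [0, 0, 0.0222]
(0.585, 0.278, 0.064, -14.6) dp [0.171, -0.269, -0.044] ang [0, 0, 0.0222]
(0.585, 0.278, 0.046, -14.6) dp [0.171, -0.269, -0.008] ang [0, 0, 0.0222]
```

View pics/n2.png

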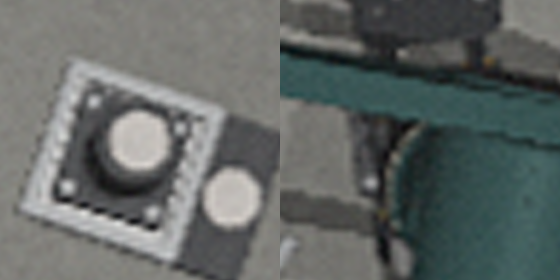

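Emit:
servo_tool(dp=[[0, 0, -0.03], [0, 0, -0.07], [0, 0, -0.1], [0, 0, -0.1], [0.045, -0.07, -0.1], [0.09, -0.14, -0.1], [0.135, -0.21, -0.1], [0.171, -0.269, -0.1], [0.171, -0.269, -0.1], [0.171, -0.269, -0.1], [0.171, -0.269, -0.07], [0.171, -0.269, -0.044], [0.171, -0.269, -0.036], [0.171, -0.269, -0.028], [0.171, -0.269, -0.02], [0.171, -0.269, -0.014], [0.171, -0.269, -0.008], [0.171, -0.269, -0.008], [0.171, -0.269, -0.008]], angular=[[0, 0, 0], [0, 0, 0], [0, 0, 0], [0, 0, 0], [0, 0, 0.006], [0, 0, 0.012], [0, 0, 0.018], [0, 0, 0.0222], [0, 0, 0.0222], [0, 0, 0.0222], [0, 0, 0.0222], [0, 0, 0.0222], [0, 0, 0.0222], [0, 0, 0.0222], [0, 0, 0.0222], [0, 0, 0.0222], [0, 0, 0.0222], [0, 0, 0.0222], [0, 0, 0.0222]])

```text
time: 12.45
tool_pos: [0.5848, 0.2781, 0.0457]
orientation: [-3.116, 0.399, -0.001]
force: [-0.4, -0.1, -2.8]
grip_width: 0.445
```

Emit:
servo_tool(dp=[[0, 0, 0], [0, 0, 0], [0, 0, 0], [0, 0, 0], [0, 0, 0], [0, 0, 0], [0, 0, -0.04], [0, 0, -0.1], [0, 0, -0.17], [0, 0, -0.24], [0, 0, -0.24], [0, 0, -0.24]], angular=[[0, 0, 0], [0, 0, 0], [0, 0, 0], [0, 0, 0], [0, 0, 0], [0, 0, 0], [0, 0, 0], [0, 0, 0], [0, 0, 0], [0, 0, 0], [0, 0, 0], [0, 0, 0]], hand=-1)

```text
time: 13.65
tool_pos: [0.5851, 0.2782, 0.1665]
orientation: [-3.115, 0.399, -0.004]
force: [-0.0, 0.6, -1.3]
grip_width: 1.0
```

```bash
python3 -c "
from h import *
plan((.585,.278,.166,-14.6))
plan((.670,-.0853,.166,-1.3))"
```

```text
(0.585, 0.278, 0.166, -14.6) dp [0.0, 0.0, -0.24] ang [0, 0, -0.0]
(0.67, -0.0853, 0.166, -1.3) dp [0.348, 0.66, -0.0] ang [0, 0, -0.037]
```

Emit:
servo_tool(dp=[[0.348, 0.66, 0], [0.348, 0.66, 0], [0.348, 0.66, 0], [0.348, 0.66, 0], [0.348, 0.66, 0], [0.348, 0.66, 0], [0.348, 0.66, 0], [0.348, 0.66, 0], [0.348, 0.66, 0], [0.348, 0.66, 0], [0.348, 0.66, 0], [0.348, 0.66, 0]], angular=[[0, 0, -0.037], [0, 0, -0.037], [0, 0, -0.037], [0, 0, -0.037], [0, 0, -0.037], [0, 0, -0.037], [0, 0, -0.037], [0, 0, -0.037], [0, 0, -0.037], [0, 0, -0.037], [0, 0, -0.037], [0, 0, -0.037]])

```text
time: 14.85
tool_pos: [0.6695, -0.0833, 0.165]
orientation: [-3.141, 0.032, 0.001]
force: [-0.8, -0.2, 0.3]
grip_width: 0.996
```

Run:
```python
from h import *
s=telemetry.get_obs();print(s['tool_pos'],s['orientation'],s['time'])
t=[]
for n in ["top","side"]:
    im,d=cams.snapshot(n)
    for c in [(.5563,-.2915),(.585,.278)]: t.append(ortho(n,im,c,.014))
    t.append(cv2.resize(ortho(n,im,(.67,-.04),.054,.12),(280,280)))
o=np.vstack([np.hstack(t[:3]),np.hstack(t[3:])]); cv2.imwrite("pics/n3.png",cv2.resize(o,(800,533))[...,::-1])
plan((.670,-.0853,.085,-1.3))
```

```text
[ 0.66947784 -0.08330619  0.16504185] [-3.14103313e+00  3.18633819e-02  1.32641018e-03] 14.85
(0.67, -0.0853, 0.085, -1.3) dp [-0.0, 0.0, 0.162] ang [0, 0, 0.0]
```

View pics/n3.png

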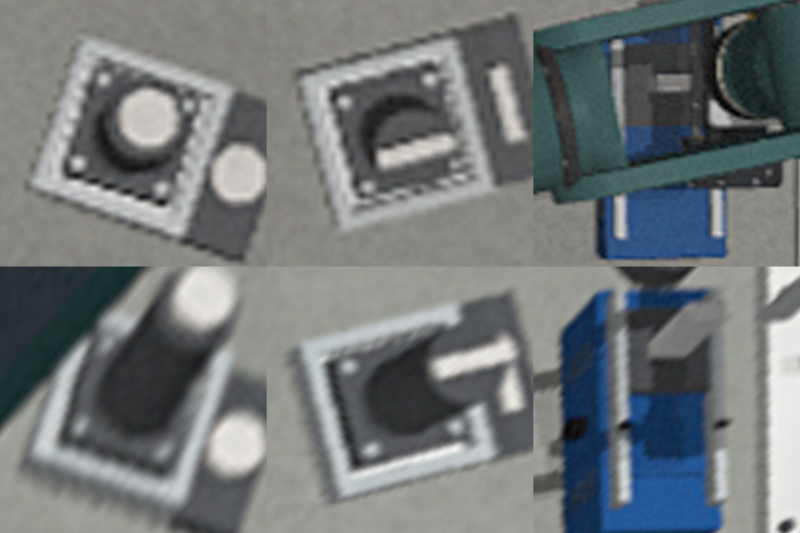

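Emit:
servo_tool(dp=[[0, 0, 0.04], [0, 0, 0.08], [0, 0, 0.12], [0, 0, 0.15], [0, 0, 0.162], [0, 0, 0.162], [0, 0, 0.162]], angular=[[0, 0, 0], [0, 0, 0], [0, 0, 0], [0, 0, 0], [0, 0, 0], [0, 0, 0], [0, 0, 0]])

```text
time: 15.65
tool_pos: [0.6704, -0.0851, 0.0855]
orientation: [3.141, -0.035, 0.003]
force: [-0.6, -0.5, -0.1]
grip_width: 1.002
```

Emit:
servo_tool(dp=[[0, 0, 0], [0, 0, 0], [0, 0, 0], [0, 0, 0], [0, 0, 0], [0, 0, 0], [0, 0, 0], [0, 0, 0], [0, 0, 0], [0, 0, 0], [0, 0, 0], [0, 0, 0], [0, 0, 0]], angular=[[0, 0, 0], [0, 0, 0], [0, 0, 0], [0, 0, 0], [0, 0, 0], [0, 0, 0], [0, 0, 0], [0, 0, 0], [0, 0, 0], [0, 0, 0], [0, 0, 0], [0, 0, 0], [0, 0, 0]], hand=1, newtons=40)

```text
time: 16.95
tool_pos: [0.6698, -0.0842, 0.0844]
orientation: [-3.14, 0.034, 0.0]
force: [0.1, 4.4, 1.4]
grip_width: 0.149
```

Run:
```python
from h import *
s=telemetry.get_obs();print(s['tool_pos'],s['grip_width'],s['force'],s['time'])
```

```text
[ 0.66979429 -0.08415912  0.08442489] 0.14887909049935566 [0.12713198 4.4457133  1.39581846] 16.95
```

Emit:
servo_tool(dp=[[0, -0.01, 0], [0, -0.02, 0], [0, -0.03, 0], [0, -0.04, 0], [0, -0.05, 0], [0, -0.06, 0], [0, -0.07, 0], [0, -0.073, 0], [0, -0.073, 0], [0, -0.073, 0], [0, -0.073, 0], [0, -0.073, 0]], angular=[[0, 0, 0], [0, 0, 0], [0, 0, 0], [0, 0, 0], [0, 0, 0], [0, 0, 0], [0, 0, 0], [0, 0, 0], [0, 0, 0], [0, 0, 0], [0, 0, 0], [0, 0, 0]])

```text
time: 18.15
tool_pos: [0.6705, -0.0512, 0.0845]
orientation: [3.137, -0.038, -0.0]
force: [-0.7, -7.0, -1.1]
grip_width: 0.149
```

Run:
```python
from h import *
for k in range(4):
    im,d=cams.snapshot("side"); s=telemetry.get_obs();print(s['tool_pos'],s['grip_width'],s['force'],s['time'])
it,dt=cams.snapshot("top")
a=ortho("side",im,(.67,0),.055,.09,.0003);b=ortho("top",it,(.67,0),.055,.09,.0003)
cv2.imwrite("pics/n4.png",cv2.resize(np.hstack([a,b]),(800,400))[...,::-1])
t=[ortho("top",it,c,.014) for c in [(.5563,-.2915),(.585,.278)]]
```

```text
[ 0.67049222 -0.05128223  0.08443565] 0.14357767319468362 [-0.76018056 -7.42197654 -0.50205103] 18.2
[ 0.67050877 -0.05124572  0.08446527] 0.14379702173160072 [ 0.01641983 -7.42441132 -0.92445833] 18.25
[ 0.67048758 -0.0512556   0.08443722] 0.14371008852899742 [-1.00760741 -7.78590325 -1.35037158] 18.3
[ 0.67047233 -0.05128013  0.08444979] 0.15054697520957835 [-0.26407774 -7.22608116 -0.44377404] 18.35
```

View pics/n4.png

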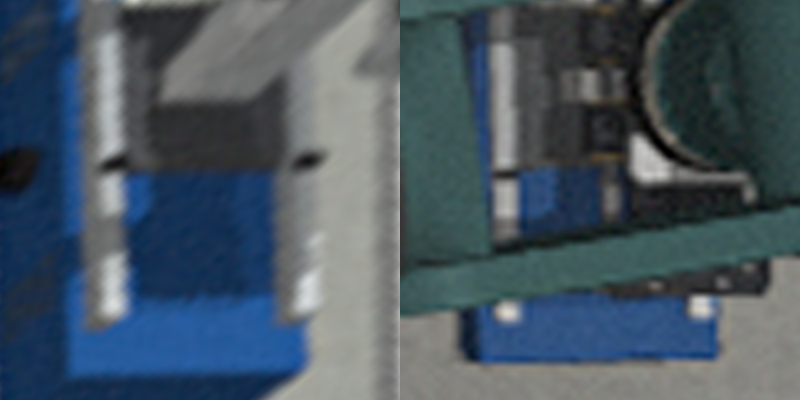

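Emit:
servo_tool(dp=[[0, -0.001, 0], [0, -0.002, 0], [0, -0.003, 0], [0, -0.003, 0], [0, -0.003, 0], [0, -0.003, 0], [0, -0.003, 0], [0, -0.003, 0]], angular=[[0, 0, 0], [0, 0, 0], [0, 0, 0], [0, 0, 0], [0, 0, 0], [0, 0, 0], [0, 0, 0], [0, 0, 0]])

```text
time: 19.2
tool_pos: [0.6705, -0.05, 0.0844]
orientation: [3.136, -0.038, -0.0]
force: [0.3, -8.1, 0.0]
grip_width: 0.145
```

Run:
```python
from h import *
it,_=cams.snapshot("top"); im,_=cams.snapshot("side"); s=telemetry.get_obs();print(s['tool_pos'],s['grip_width'],s['force'],s['joint_vel'].round(4),s['time'])
t=[cv2.resize(ortho("top",it,c,.014),(260,260)) for c in [(.5563,-.2915),(.585,.278)]]+[cv2.resize(ortho("top",it,(.67,0),.055,.06),(260,260))]
cv2.imwrite("pics/n5.png",np.hstack(t)[...,::-1])
```

```text
[ 0.67050705 -0.05000567  0.08446103] 0.14615306350248033 [-0.13472709 -8.87596132 -1.00610188] [-0.0017 -0.0007 -0.0002 -0.001   0.0018  0.    ] 19.3
```

View pics/n5.png

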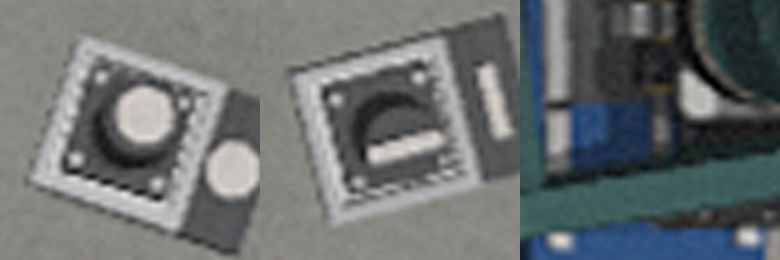

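The plate edge (row ~102) is level with the rib (row ~103), the spring reads about 8 N, and both housings are seated. I'm handing in.

```bash
python3 -c "
from h import *
print(order.hand_in()); s=telemetry.get_obs(); print(s['tool_pos'],s['force'],s['time'])"
```

```text
the job is handed in; nothing more can be done
None
the job is handed in; nothing more can be done
```

I seated the dark round-tag and bar-tag housings in the nests with the same signs and let go of both while the shutter was shut. I then gripped the shutter handle, slid it to half travel, and handed the job in at about 19.3 s while still holding it.

- **Housings:** The last pictures show both within their rims, flat and untouched. They looked centred to about 1–2 mm.
- **Shutter:** The plate's leading edge was level with the rib to within about 1 mm in the top view. The arm had moved about 34 mm from the shut position, and the force was 8–9 N, close to the 8 N expected at half travel. The arm was still.
- **Disagreements:** The two cameras differed by about 2 mm on positions, so I used values between them. The first pull stopped 1–2 mm short, and I corrected it.
- **Bystanders:** I did not measure them again at the end. No path came near one, and no unexpected contact force showed up.

The hand-in reports no verdict.

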